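# Clip a printed blank to its drying stand with a clip found in a lidded case

### The arm

A 6-joint arm with a two-finger parallel gripper is mounted at the origin on a cart in front of the work surface, level with it; the furniture and walls round the work are solid. World frame = base frame: x ahead of the robot, y to its left, z up, the work surface at z = 0. Lengths are in m, angles in degrees, forces in N, time in s.
With the tool pointing down it reaches from about 0.375 to 0.75 m from the base axis. Payload 9 kg.
Tool frame: the origin (TCP) lies where the fingers leave the gripper's body, on its centre line; the fingertips stand 73 mm ahead of it and the grasp point (between the pads) lies 54 mm ahead of it (robot.tip_reach is the distance from the TCP to the fingertips, in m); z points along the fingers, y is the line along which they close (so a half turn about z gives the same grasp; the last joint's range is limited). The gripper opens to 85 mm and grips with 20 to 120 N. Pads are 22 mm wide; open, the fingers measure 114 mm over their backs; the gripper's body (76 mm by 85 mm) begins 54 mm behind the grasp point. The pads swing forward as they close: fully open they stand 13 mm farther back than shut.
Start: joints at [50.724, 5.964, 5.575, 89.605, 0, 77.527], TCP at [0.271, 0.536, 0.304] pointing down, gripper open.
Joint ranges: [-171.21, 171.21], [-48.23, 106.86], [-62.78, 66.21], [-105.2, 120.99], [-86.42, 89.51], [-180, 180]. Speed limits (degrees/s): [127.2, 127.2, 147.25, 180, 180, 180].

### API

Orientations are given as [roll, pitch, yaw] about the fixed x, y, z axes, in that order (R = Rz(yaw) Ry(pitch) Rx(roll)).
In Python, from plant import robot gives the robot as it stands. Calls block until the motion is done:
- robot.move_pose(position, orientation): joint-space move of the TCP to a pose.
- robot.line_to(position, vel=0.15, rotation=None, guard=None): straight line of the TCP; rotation=None keeps the orientation; vel is the mean speed in m/s. With guard (N) it stops when the force on the tool has changed by that much, and returns True; else False.
- robot.goto_joints(angles): joint-space move.
- robot.set_gripper(opening): finger opening in m; the grip force is fixed at half the most; returns when the fingers have stopped.
- robot.pause(seconds).
- robot.ik(position, orientation): joint angles nearest the present ones, or None.
- robot.observe(): the state.
- robot.grab_frame(name): name is "scene" or "top" or "wrist"; returns the picture (384x512x3 uint8, blue, green, red); there is no depth.
- robot.get_calibration(name): a dict with "vertical_fov" (degrees; the focal length in pixels is half the picture's height over the tangent of half this angle, whatever the lens; pixels are square), "cx", "cy" (the principal point, pixels), "rvec" (rotation vector, rad) and "tvec" (3), from world to camera coordinates, as OpenCV has them. Camera axes: x right, y down, z forward; pixel columns grow to the right and rows downward; lengths in m; the calibration is good to about 2 mm. A picture is of the moment at which its call begins: read the wrist's pose just before it. get_calibration takes no time and is no camera call; for the wrist camera it gives the pose at the moment of the call.
A pose or a line that the arm cannot do raises robot.IKError and nothing moves.
- robot.job_done(): hands the job in; it is judged then, once.
The state is a dict: "time": time; "q": joint angles; "qvel": joint speeds; "joint_torque": joint torques, N m; "tool_pos": TCP position; "tcp_rot": TCP orientation; "ft_force": force on the tool from outside, world axes, zero at the start; "torque": the same for the moment, N m; "gripper_width": finger opening in m; "gripper_force": force on a finger pad.
Only numpy, scipy, OpenCV 4.12 (cv2) and the standard library are available. Lean on these libraries where they do the work, as an engineer would, in place of code of your own. Each camera call takes 0.05 s, during which the arm holds its last target. There are 200 camera calls.

### The job

Secure the printed blank on the leaning drying stand: look in the two dark grey lidded cases (lift a lid by its tab) until you find the red-handled spring clip, squeeze it open and let it close over blank and plate together, square on and about half-way up the side edge that faces the robot, without shifting the blank. Leave both cases shut, the spare blanks still inside, and the other things on the bench where they are.

Things in the scene. Friction and masses are not known exactly. Their poses are not given: they have to be found in the camera images.
- clip_pin (a point): sprung clip: red handles, steel straps, black rubber jaws; 74 x 39 x 18 mm, 48 g; lies on its side on the floor of one of the cases, jaws towards the hinge. This point: middle of its pivot pin, 9 mm above what it lies on; x points to the jaws, y is the way it opens, z its width (up as it lies). Jaw pads reach from 27 to 37 mm ahead of the pin, handles 37 mm behind it
- clip_grip (a point): point midway between the clip's handles, 21 mm behind the pin (axes as the pin's), where to squeeze across y. Handles there are 31 mm apart over the outsides at rest (38 mm at their ends), and 22 mm apart and parallel when squeezed to the stop (about 10 N a side); the jaws then stand 15 mm open, 18 mm at the tips. Let go, it springs shut
- clip_left (a joint): how far the clip's half at +y is turned, rad: 0 jaws shut, 0.22 squeezed to the stop, about 0.09 with 8 mm between the jaws
- clip_right (a joint): the same for the half at -y
- stand_edge (a point): drying stand, fixed: aluminium plate 80 wide x 112 long x 4 mm, leaning 30 degrees to the left on a grey foot; the blank leans on it. This point: half-way up the plate's side edge facing the robot, on its front face, so in the middle of the 8 mm of plate (+y) and blank (-y). x along the plate away from the robot, y square to it, z up along the edge (60 mm more plate above, 52 below)
- blank_mid (a point): centre of the white ceramic blank with grey printed tracks, 76 x 90 x 4 mm, 70 g, loose, standing on the stand's ledge, flat on its plate; axes as the stand's edge. Its side edge is about 2 mm farther in than the plate's
- box_a: one of two like dark grey hinged cases, 96 x 120 x 38 mm, fixed; the clip is in one of them. Origin: centre of the underside; x from its front (to the robot) to its back, y along its length, z up. Inside x = -45 to 45, y = -57 to 57 mm; floor (foam) 5 mm up, lower walls 24 mm. Hinge line along y at x = 48.5, z = 24.5 mm
- box_a_tab (a point): tab on the front of this case's lid, 30 mm wide (y), 7 thick, 19 mm proud of the lid; to be pinched at its two ends, where it can turn in the fingers. This point, in the tab 5 mm from its front, turns with the lid 111 mm from the hinge; lid shut, it is at x = -62, z = 30 mm of the case. Upright, the lid is about 140 mm high
- box_a_lid (a joint): lid of this case, rad: 0 shut, 1.92 fully open (leaning back). Light (60 g), flat top 38 mm up when shut; hinge friction keeps it where it is left from about 1.2 up; below about 1.0 it sinks shut by itself
- box_b: one of two like dark grey hinged cases, 96 x 120 x 38 mm, fixed; the clip is in one of them. Origin: centre of the underside; x from its front (to the robot) to its back, y along its length, z up. Inside x = -45 to 45, y = -57 to 57 mm; floor (foam) 5 mm up, lower walls 24 mm. Hinge line along y at x = 48.5, z = 24.5 mm
- box_b_tab (a point): tab on the front of this case's lid, 30 mm wide (y), 7 thick, 19 mm proud of the lid; to be pinched at its two ends, where it can turn in the fingers. This point, in the tab 5 mm from its front, turns with the lid 111 mm from the hinge; lid shut, it is at x = -62, z = 30 mm of the case. Upright, the lid is about 140 mm high
- box_b_lid (a joint): lid of this case, rad: 0 shut, 1.92 fully open (leaning back). Light (60 g), flat top 38 mm up when shut; hinge friction keeps it where it is left from about 1.2 up; below about 1.0 it sinks shut by itself
- spare_blanks: taped stack of spare ceramic blanks, 55 x 80 x 11 mm, in the case that does not hold the clip; stays there
- petri_dish: lidded petri dish, 69 mm across, 15 mm high; bystander, origin under its centre
- ink_pot: white pot with orange lid, 58 mm across, 52 mm high; bystander
- screwdriver_y: screwdriver with yellow handle, 175 mm long; bystander
- marker: white marker with blue cap, 135 mm long; bystander
- squeegee: print squeegee, 110 mm long; bystander

How it is judged (in metres and radians):
On the way, in this order (a step that is already met when the one before it is completed fails the run):
1. the box that holds the clip is open (value of joint box_a_lid above 0.8 rad), for 0.2 s.
2. the clip is lifted out of its box (height (world z) of clip_pin above 0.06 m), for 0.2 s.
3. the clip has closed on blank and plate at the stand's near edge (x of clip_pin in the frame of stand_edge between -0.033 and -0.008 m and y of clip_pin in the frame of stand_edge between -0.007 and 0.007 m and z of clip_pin in the frame of stand_edge between -0.03 and 0.03 m and angle between the x axis of clip_pin and the x axis of stand_edge, either way round below 0.3 rad and angle between the y axis of clip_pin and the y axis of stand_edge, either way round below 0.3 rad and value of joint clip_left between 0.05 and 0.14 rad and value of joint clip_right between 0.05 and 0.14 rad), for 0.3 s.
At the end, for the whole second after the job is handed in: Clip on the stand's edge facing the robot: pin 8-33 mm outside it, within 7 mm of the sandwich's middle and 30 mm of half-way up, square within 0.3 rad, each half turned 0.05-0.14 rad by blank and plate; blank within 12 mm of its start; both lids under 0.08 rad (all of step 3 and distance of blank_mid from where it was at the start of the episode below 0.012 m and value of joint each of box_a_lid, box_b_lid below 0.08 rad); the robot touches nothing.
It fails at once if the blank is knocked off its place (distance of blank_mid from where it was at the start of the episode above 0.025 m).
It fails at once if the spare blanks are taken or thrown about (distance of spare_blanks from where it was at the start of the episode above 0.04 m).
It fails at once if another thing on the bench is pushed away (distance of any of petri_dish, ink_pot, screwdriver_y, marker, squeegee from where it was at the start of the episode above 0.03 m).
It also fails if it takes over 72 s, if anything falls off the work surface, if the arm or the gripper's body presses on something with over 40 N, if the wrist force passes 120 N, or if a joint passes its speed limit or range.

## Working session

There is one attempt and no reset: what is moved stays moved. The work goes in short steps, each a Python script; the robot and the scene stay as the last script left them, time stands still between calls to the robot, and variables do not carry over. Pictures are saved under pics/ and viewed, at most 10 in all, crops included, and the job is handed in when it is done.

```bash
mkdir -p pics; ls; python3 - <<'E'
from plant import robot
import cv2,numpy as np
a=robot.grab_frame("scene");b=robot.grab_frame("top")
cv2.imwrite("pics/s0.png",a);cv2.imwrite("pics/t0.png",b)
for n in("scene","top","wrist"):print(robot.get_calibration(n))
print(robot.observe())
E
```

```text
pics
{'vertical_fov': 45.826785669184204, 'cx': 256.9820475816077, 'cy': 183.2963853439701, 'rvec': array([ 0.40536938, -2.9758707 ,  0.70792494]), 'tvec': array([0.50893988, 0.17094698, 1.09765082])}
{'vertical_fov': 52.74000538117697, 'cx': 255.99938685347013, 'cy': 198.22753336446763, 'rvec': array([ 2.15660663, -2.14555119,  0.17955851]), 'tvec': array([-0.02885864,  0.54779166,  0.95369057])}
{'vertical_fov': 62.711565416825685, 'cx': 254.32344353193912, 'cy': 187.97423988052068, 'rvec': array([-2.47299639, -1.52232912, -0.20331032]), 'tvec': array([-0.59882406, -0.03498694,  0.37959128])}
{'time': 0.1, 'q': array([ 5.07245715e+01,  5.99586607e+00,  5.53203822e+00,  8.96043619e+01,
       -1.57498252e-03,  7.75253968e+01]), 'qvel': array([ 0.04490072, -0.05004006,  0.21664685, -0.00432757, -0.01378945,
       -0.03712998]), 'joint_torque': array([ 5.85348069e-03, -5.58204782e+01,  5.04721749e+01,  1.30483689e-02,
       -3.28559008e-04, -1.56907873e-05]), 'tool_pos': array([0.27040762, 0.53537626, 0.30319822]), 'tcp_rot': array([-1.79933080e+02, -1.31916489e-02,  1.53199168e+02]), 'ft_force': array([-0.21104802,  0.11069228,  0.24406707]), 'torque': array([-0.00155872, -0.03680109,  0.01290092]), 'gripper_force': 0.0, 'gripper_width': 0.08516443505875054}
```

View pics/t0.png

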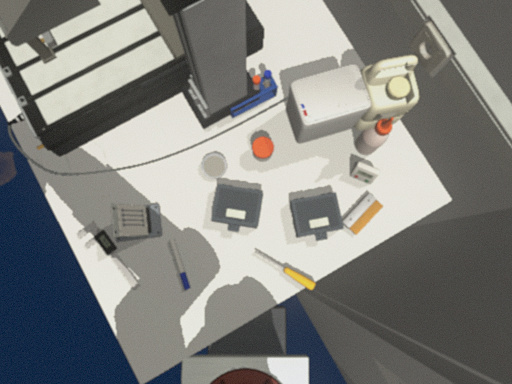

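View pics/s0.png

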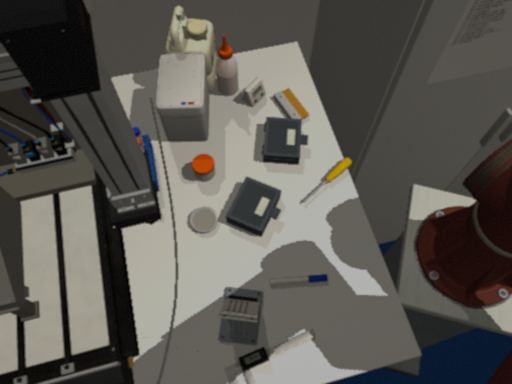

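The top view shows cases at (237,206) and (317,214) with their tabs at the bottom (233,226) and (320,236), and the stand at (135,222). I'll zoom in to measure them.

```bash
cat > h.py <<'E'
from plant import robot
import cv2,numpy as np
from scipy.spatial.transform import Rotation as R
def cam(n,H=384):
    c=robot.get_calibration(n);f=H/2/np.tan(np.radians(c['vertical_fov']/2))
    return np.array([[f,0,c['cx']],[0,f,c['cy']],[0,0,1]]),R.from_rotvec(np.ravel(c['rvec'])).as_matrix(),np.ravel(c['tvec'])
def ray(c,p):
    K,Rm,t=c; d=Rm.T@np.linalg.solve(K,[p[0],p[1],1]); return -Rm.T@t,d/np.linalg.norm(d)
def onz(c,p,z):
    o,d=ray(c,p); return o+d*(z-o[2])/d[2]
def tri(c1,p1,c2,p2):
    o1,d1=ray(c1,p1);o2,d2=ray(c2,p2)
    s=np.linalg.lstsq(np.c_[d1,-d2],o2-o1,rcond=None)[0]
    a,b=o1+s[0]*d1,o2+s[1]*d2
    return (a+b)/2,np.linalg.norm(a-b)
def proj(c,P):
    K,Rm,t=c; v=K@(Rm@np.asarray(P)+t); return v[:2]/v[2]
E
python3 - <<'E'
from h import *
t=cv2.imread("pics/t0.png");s=cv2.imread("pics/s0.png")
a=cv2.resize(t[170:270,95:355],None,fx=3,fy=3,interpolation=cv2.INTER_CUBIC)
b=cv2.resize(t[190:250,95:175],None,fx=5,fy=5,interpolation=cv2.INTER_CUBIC)
c=cv2.resize(s[280:350,200:275],(0,0),fx=4.2,fy=4.2,interpolation=cv2.INTER_CUBIC)
o=np.zeros((600,780,3),np.uint8);o[:300]=a;o[300:600,:400]=b;o[300:300+c.shape[0],410:410+c.shape[1]]=c
cv2.imwrite("pics/z0.png",o)
ct=cam("top")
hsv=cv2.cvtColor(t,cv2.COLOR_BGR2GRAY)
for n,(x0,y0,x1,y1) in dict(L=(205,178,268,233),Rr=(285,186,346,242)).items():
    m=(hsv[y0:y1,x0:x1]<90).astype(np.uint8)
    m=cv2.morphologyEx(m,cv2.MORPH_CLOSE,np.ones((9,9)))
    k=cv2.morphologyEx(m,cv2.MORPH_OPEN,np.ones((19,19)))
    cn=max(cv2.findContours(k,0,2)[0],key=cv2.contourArea)
    r=cv2.minAreaRect(cn);print(n,r)
    bx=cv2.boxPoints(r)+[x0,y0]
    print(np.round([onz(ct,p,.038)[:2] for p in bx],4), onz(ct,np.array(r[0])+[x0,y0],.038))
E
```

```text
Traceback (most recent call last):
ValueError: max() iterable argument is empty
```

View pics/z0.png

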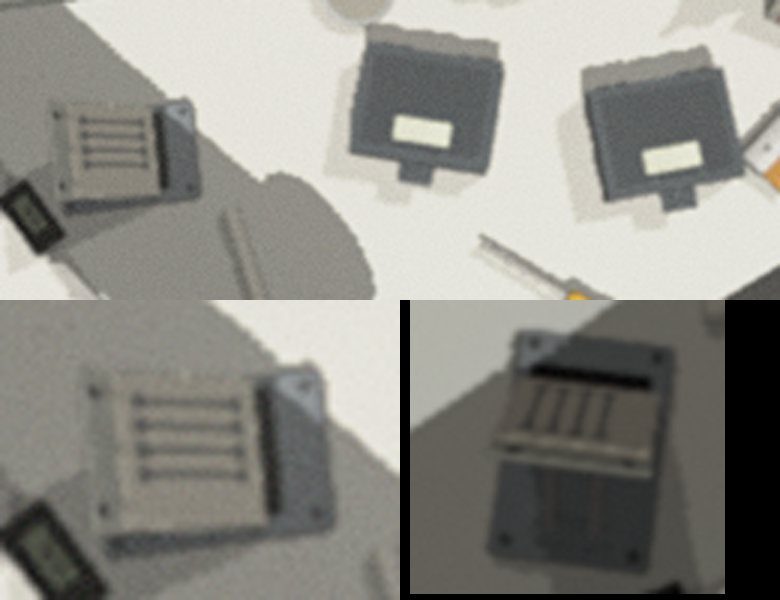

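Top zoom: the left case's lid corners are about (372,42),(503,62),(488,173),(352,152) and its tab front is at (416,183). The right case's are (587,92),(722,68),(743,175),(605,200), with its tab at (680,208). The blank's face is visible, with the plate's upper edge on the left. Next I'll compute positions and take a wrist view from here.

```bash
python3 - <<'E'
from h import *
ct,cs,cw=cam("top"),cam("scene"),cam("wrist")
print("cams",ct[1].T@-ct[2],cs[1].T@-cs[2],cw[1].T@-cw[2])
for n,c,tb in(("L",[(372,42),(503,62),(488,173),(352,152)],(416,183)),("R",[(587,92),(722,68),(743,175),(605,200)],(680,208))):
    P=np.array([onz(ct,np.array(p)/3+[95,170],.038)[:2] for p in c])
    l=P[[1]]-P[[0]]
    print(n,"ctr",P.mean(0),"len",[np.linalg.norm(P[i]-P[i-1]).round(3) for i in range(4)],
     "yaw",[np.degrees(np.arctan2(*(v[::-1]))).round(1) for v in (P[0]-P[3],P[1]-P[2])],"ylen yaw",[np.degrees(np.arctan2(*(v[::-1]))).round(1)-90 for v in (P[0]-P[1],P[3]-P[2])],"tabfront",onz(ct,np.array(tb)/3+[95,170],.0335)[:2])
T=lambda x,y:(x/5+95,y/5-300/5+190)
S=lambda x,y:((x-410)/4.2+200,(y-300)/4.2+280)
for n,a,b in(("upfar plate",(90,378),(505,440)),("upnear",(102,543),(652,468)),("blank low far",(255,378),(528,380)),("blank low near",(268,525),(660,388))):
    print(n,tri(ct,T(*a),cs,S(*b)))
cv2.imwrite("pics/w0.png",robot.grab_frame("wrist"))
E
```

```text
cams [ 0.3992293  -0.00990508  1.02515954] [0.40638594 0.46561473 1.05410312] [0.21019708 0.56568921 0.37378709]
L ctr [0.52895575 0.0202478 ] len [np.float64(0.096), np.float64(0.114), np.float64(0.097), np.float64(0.117)] yaw [np.float64(-9.1), np.float64(-7.5)] ylen yaw [np.float64(-8.400000000000006), np.float64(-8.5)] tabfront [0.4640835  0.03056215]
R ctr [ 0.50729692 -0.1815763 ] len [np.float64(0.094), np.float64(0.119), np.float64(0.094), np.float64(0.12)] yaw [np.float64(8.9), np.float64(9.5)] ylen yaw [np.float64(10.5), np.float64(10.5)] tabfront [ 0.44393048 -0.1944754 ]
upfar plate (array([0.51579095, 0.31121366, 0.11705134]), np.float64(0.0020269901467704168))
upnear (array([0.44175873, 0.30374701, 0.10952708]), np.float64(0.0035590071585659354))
blank low far (array([0.52710099, 0.26099992, 0.01674707]), np.float64(0.006394375218690159))
blank low near (array([0.45348157, 0.2483017 , 0.02629019]), np.float64(0.0004674115717595652))
```

View pics/w0.png

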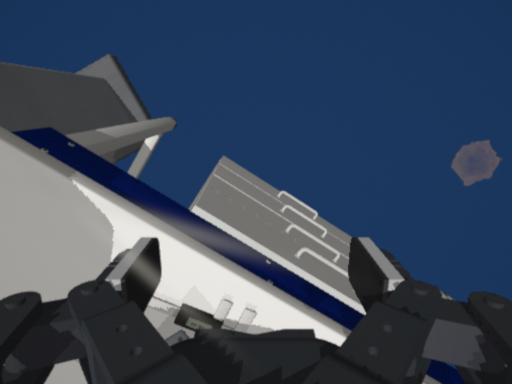

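The wrist view shows only the bench's edge, so it is no use here. Both case poses agree with the tab positions: L at (0.529,0.020) with yaw −8.4°, R at (0.507,−0.182) with yaw about +10°. I'll open L first.

```bash
cat >> h.py <<'E'
CASE=dict(L=(np.array([.529,.0202]),-8.4),R=(np.array([.5065,-.1815]),10.0))
def cw(n,x,y,z):
    c,a=CASE[n];a=np.radians(a)
    return np.array([c[0]+x*np.cos(a)-y*np.sin(a),c[1]+x*np.sin(a)+y*np.cos(a),z])
def down(n): return [180,0,CASE[n][1]+180]
UP=.064
def tabpos(n,phi,dx=-.0015,r=True):
    a,b=-.1105+dx,.0055
    x=.0485+a*np.cos(phi)+b*np.sin(phi); z=.0245-a*np.sin(phi)+b*np.cos(phi)
    return cw(n,x,0,z+UP)
def arc(n,p0,p1,k=6,vel=.15):
    for p in np.linspace(p0,p1,k+1)[1:]: robot.line_to(tabpos(n,p),vel=vel)
def st(m=""):
    o=robot.observe();print(m,round(o['time'],2),o['tool_pos'].round(4),o['ft_force'].round(1),round(o['gripper_width'],4),round(o['gripper_force'],1))
E
cat > a.py <<'E'
from h import *
o=robot.observe();c=cam("wrist");RT=R.from_euler('xyz',o['tcp_rot'],degrees=True).as_matrix()
print("cam in tool",RT.T@(-c[1].T@c[2]-o['tool_pos']),"axes",(RT.T@c[1].T).round(3).tolist())
n="L";p=tabpos(n,0)
robot.move_pose(p+[0,0,.08],down(n));robot.set_gripper(.055);st("pre")
robot.line_to(p,vel=.12,guard=8);st("at")
robot.set_gripper(.026);st("grip")
arc(n,0,1.45);st("open")
cv2.imwrite("pics/w1.png",robot.grab_frame("wrist"))
s=robot.grab_frame("scene");t=robot.grab_frame("top")
z=lambda i,x,y:cv2.resize(i[y:y+100,x:x+100],None,fx=4,fy=4,interpolation=cv2.INTER_CUBIC)
cv2.imwrite("pics/s1.png",np.hstack([z(s,205,150),z(t,190,160)]))
E
python3 a.py
```

```text
cam in tool [ 0.0674349  -0.0001812  -0.07056075] axes [[0.0, -0.964, -0.266], [1.0, 0.001, -0.001], [0.001, -0.266, 0.964]]
pre 2.57 [0.4662 0.0296 0.174 ] [-0.4  0.5  0.1] 0.055 0.0
at 3.38 [0.4666 0.0294 0.0947] [ 0.3 -0.2  0.5] 0.0551 0.0
grip 3.75 [0.4671 0.032  0.0957] [ 0.1 18.4  9.7] 0.0276 58.5
open 5.75 [0.569  0.0167 0.1992] [ 2.8 13.8 -7.6] 0.027 44.2
```

View pics/s1.png

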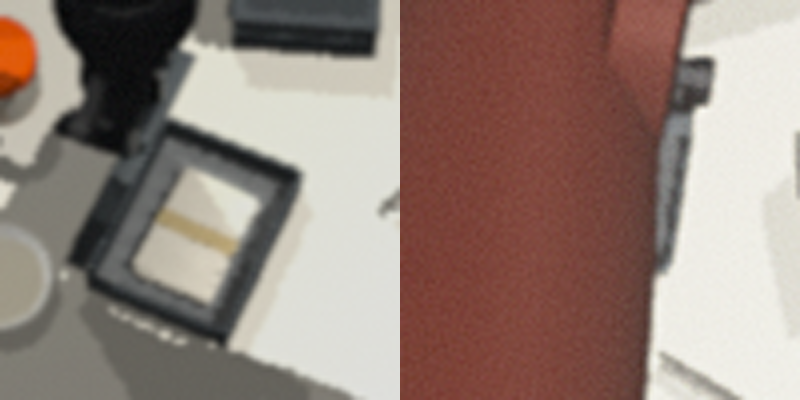

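The left case (scene crop) holds the spare blanks, so the clip must be in R. I'll close L, open R and look in with the wrist camera.

```bash
cat > b.py <<'E'
from h import *
arc("L",1.45,0,5);st("closed")
robot.set_gripper(.055);p=tabpos("L",0);robot.line_to(p+[0,0,.07],vel=.25)
n="R";p=tabpos(n,0)
robot.move_pose(p+[0,0,.07],down(n))
robot.line_to(p,vel=.12,guard=8);st("at")
robot.set_gripper(.026);st("grip")
arc(n,0,1.6);st("open")
robot.set_gripper(.055);robot.line_to(robot.observe()['tool_pos']+[-.01,0,.07],vel=.2)
robot.move_pose(cw(n,-.02,0,.24),down(n));st("look")
c=cam("wrist");w=robot.grab_frame("wrist");np.savez("w2.npz",K=c[0],R=c[1],t=c[2]);cv2.imwrite("pics/w2.png",w)
cv2.imwrite("pics/s2.png",robot.grab_frame("scene"))
E
python3 b.py
```

```text
closed 7.73 [0.4664 0.0321 0.0945] [ 0.3 18.6  1.1] 0.0271 82.7
at 10.18 [ 0.4443 -0.1924  0.0946] [-0.7  0.   0.1] 0.055 0.0
grip 10.54 [ 0.4447 -0.1941  0.0955] [-0.8 -4.2  2.4] 0.0276 58.9
open 12.64 [ 0.5629 -0.172   0.1989] [ 0.1 -5.6 -3.2] 0.0269 34.4
look 13.93 [ 0.4858 -0.1847  0.2384] [-0.1  0.3  0. ] 0.0549 0.0
```

View pics/w2.png

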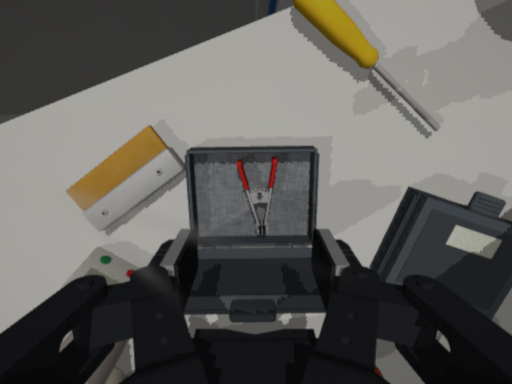

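The clip lies in R with its pin at about (260,196), jaw tip at about (263,236) and red handle ends at about (240,163) and (275,160). I'll get its pose from colour masks.

```bash
python3 - <<'E'
from h import *
d=np.load("w2.npz");c=(d['K'],d['R'],d['t']);w=cv2.imread("pics/w2.png")
h=cv2.cvtColor(w,cv2.COLOR_BGR2HSV);m=(((h[...,0]<8)|(h[...,0]>172))&(h[...,1]>140)&(h[...,2]>70)).astype(np.uint8)
m[:150]=0;m[210:]=0;m[:,:195]=0;m[:,310:]=0
n,l,s,ce=cv2.connectedComponentsWithStats(m);print(s.tolist(),ce)
def cs(p):
    q=p[:2]-CASE["R"][0];a=np.radians(CASE["R"][1]);return np.round([q[0]*np.cos(a)+q[1]*np.sin(a),-q[0]*np.sin(a)+q[1]*np.cos(a)],4)
for i in range(1,n):
    if s[i,4]>20:
        p=onz(c,ce[i],.019);print("handle",p,cs(p)); 
g=cv2.resize(w[145:255,180:330],None,fx=5,fy=5,interpolation=cv2.INTER_CUBIC);cv2.imwrite("pics/z2.png",g)
for nm,q,z in(("pin",(260,196),.02),("tip",(263,235),.018),("wallFL",(189,150),.024),("FR",(316,148),.024)):p=onz(c,q,z);print(nm,p,cs(p))
E
```

```text
[[0, 0, 512, 384, 196323], [237, 159, 12, 31, 144], [269, 158, 9, 30, 141]] [[255.49754741 191.52712622]
 [242.06944444 173.875     ]
 [272.63120567 171.73049645]]
handle [ 0.48605237 -0.19641206  0.019     ] [-0.0227 -0.0111]
handle [ 0.47904849 -0.16841067  0.019     ] [-0.0248  0.0177]
pin [ 0.50428375 -0.17596068  0.02      ] [-0.0012  0.0058]
tip [ 0.54438589 -0.16564368  0.018     ] [0.0401 0.009 ]
wallFL [ 0.47130567 -0.24748786  0.024     ] [-0.0461 -0.0589]
FR [ 0.44961869 -0.13429222  0.024     ] [-0.0478  0.0564]
```

View pics/z2.png

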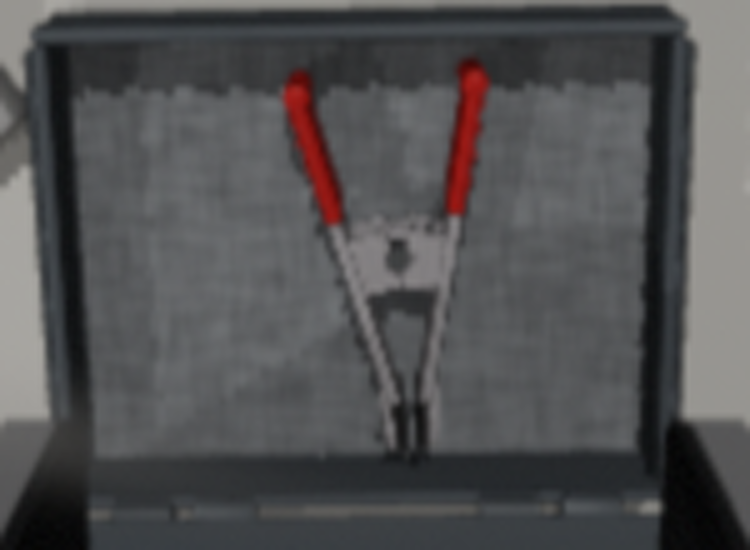

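Pin is at about (259.6,196.6), the jaw tips at (261.6,236) and the handle mid at (257,161). That puts the clip's axis about 5° off the case axis, so yaw ≈ 15°, with the grip point near (0.484,−0.182). I'll grasp it with a 10° back tilt, lift it, and take two wrist views of the stand.

```bash
cat >> h.py <<'E'
AL=np.radians(10);D=.0675
M=np.array([[-np.cos(AL),0,np.sin(AL)],[0,1,0],[-np.sin(AL),0,-np.cos(AL)]])
def toolpose(C,grip,d=D):
    T=C@M; return grip-d*T[:,2],R.from_matrix(T).as_euler('xyz',degrees=True)
E
cat > c.py <<'E'
from h import *
C=R.from_euler('z',15,degrees=True).as_matrix()
p,e=toolpose(C,np.array([.484,-.182,.014]))
robot.move_pose(p+[0,0,.06],e);st("pre")
print("guard",robot.line_to(p,vel=.08,guard=6));st("at")
robot.set_gripper(.018);st("grip")
robot.line_to(p+[0,0,.17],vel=.12);st("lift")
for i,(x,y) in enumerate([(.47,.21),(.46,.31)]):
    robot.move_pose([x,y,.31],[180,0,187]);robot.pause(.3);st("look")
    c=cam("wrist");w=robot.grab_frame("wrist");np.savez(f"v{i}.npz",K=c[0],R=c[1],t=c[2]);cv2.imwrite(f"pics/v{i}.png",w)
a,b=[cv2.imread(f"pics/v{i}.png") for i in(0,1)]
cv2.imwrite("pics/v01.png",cv2.resize(np.hstack([a[:,:],b]),(800,300),interpolation=cv2.INTER_AREA))
E
python3 c.py
```

```text
pre 14.51 [ 0.4731 -0.1852  0.1415] [-0.2 -0.1  0.2] 0.0547 0.0
guard False
at 15.41 [ 0.473  -0.1853  0.081 ] [ 0.2 -0.2  0.5] 0.0551 0.0
grip 15.84 [ 0.4735 -0.1858  0.0821] [-2.7 -0.5  7.9] 0.0193 54.1
lift 17.41 [ 0.4724 -0.1848  0.2496] [ 0.6 -0.2 -0.6] 0.0193 53.2
look 19.18 [0.4702 0.2095 0.3099] [-0.   0.5 -0.9] 0.0192 53.2
look 20.02 [0.4603 0.3092 0.3101] [-0.2  0.  -0.1] 0.0191 53.2
```

View pics/v01.png

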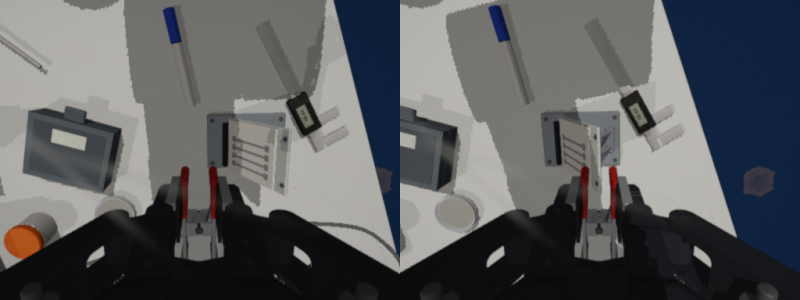

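The clip is held with its handles at the stop. Now I'll zoom on the stand's near edge in both views.

```bash
python3 - <<'E'
import cv2,numpy as np
a,b=[cv2.imread(f"pics/v{i}.png") for i in(0,1)]
f=lambda i,x,y:np.clip(cv2.resize(i[y:y+60,x:x+125],None,fx=6,fy=5,interpolation=cv2.INTER_CUBIC)*1.2,0,255).astype(np.uint8)
cv2.imwrite("pics/zz.png",np.vstack([f(a,258,138),f(b,172,136)]))
E
```

```text
(no output)
```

View pics/zz.png

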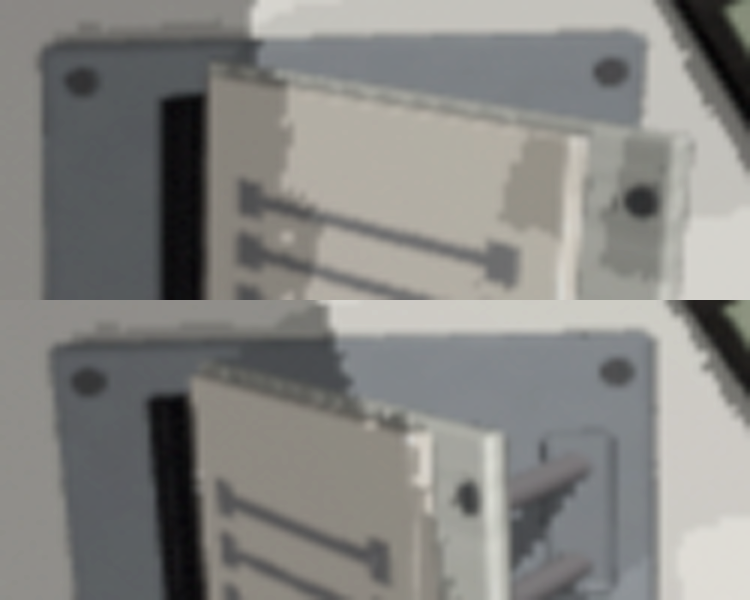

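View 0: plate's front upper near corner at about (672,134), blank's near edge from (570,138) down to (210,80), hole at (640,200). View 1: corner at (487,432), blank from (412,430) to (193,378), hole at (468,497). Triangulating these.

```bash
python3 - <<'E'
from h import *
L=lambda i:(lambda d:(d['K'],d['R'],d['t']))(np.load(f"v{i}.npz"))
a,b=L(0),L(1)
A=lambda x,y:(x/6+258,y/5+138);B=lambda x,y:(x/6+172,(y-300)/5+136)
P={}
for n,p,q in(("platetop",(672,134),(487,432)),("blanktop",(570,138),(412,430)),("blanklow",(210,80),(193,378)),("hole",(640,200),(468,497)),
 ("tr1L",(248,197),(226,497)),("tr1R",(505,262),(380,560)),("footL",(80,80),(88,381)),("footR",(610,71),(616,371))):
    P[n],e=tri(a,A(*p),b,B(*q));print(n,P[n].round(4),"gap",e.round(4))
print("blank len",np.linalg.norm(P['blanktop']-P['blanklow']),"foot dir",np.degrees(np.arctan2(*((P['footL']-P['footR'])[:2]*[-1,1]))))
u=P['blanktop']-P['blanklow'];u/=np.linalg.norm(u);print("z dir",u,"lean",np.degrees(np.arccos(u[2])))
E
```

```text
platetop [0.4436 0.3058 0.1146] gap 0.0003
blanktop [0.4472 0.295  0.1041] gap 0.0009
blanklow [0.4549 0.2512 0.0273] gap 0.0003
hole [0.4559 0.3045 0.1126] gap 0.0001
tr1L [0.4788 0.2608 0.0376] gap 0.0001
tr1R [0.4734 0.2925 0.096 ] gap 0.0001
footL [0.4609 0.2282 0.0099] gap 0.0002
footR [0.4458 0.3312 0.0111] gap 0.0
blank len 0.08869786730187688 foot dir -171.69907465575588
z dir [-0.08705655  0.4938864   0.86515743] lean 30.099313507674424
```

The stand geometry is consistent: lean 30.1°, yaw about 8.8°, edge at about (0.448,0.276,0.063). I'll move to just short of the edge and check there.

```bash
cat >> h.py <<'E'
ps,ln=np.radians(8.8),np.radians(30)
SX=np.array([np.cos(ps),np.sin(ps),0]);SZ=np.array([-np.sin(ps)*np.sin(ln),np.cos(ps)*np.sin(ln),np.cos(ln)])
S=np.c_[SX,np.cross(SZ,SX),SZ];E0=np.array([.4482,.2762,.0626])+S@[0,-.0003,0]
def place(px,py=0,pz=.008):  # TCP for pin at stand coords
    return toolpose(S,E0+S@np.array([px-.021,py,pz]),.0685)
E
cat > d.py <<'E'
from h import *
p,e=place(-.085);print(p,e)
for q in(-.085,-.047,-.020):print(robot.ik(*place(q)))
robot.move_pose(p+[0,0,.13],e);st("hi")
robot.line_to(p,vel=.15);st("pre")
robot.line_to(place(-.047)[0],vel=.08);robot.pause(.4);st("near")
c=cam("wrist");w=robot.grab_frame("wrist");np.savez("n.npz",K=c[0],R=c[1],t=c[2]);cv2.imwrite("pics/n.png",w)
s=robot.grab_frame("scene");cv2.imwrite("pics/ns.png",s);cs=cam("scene")
for nm,x in(("pin",[-.047,0,.008]),("tip",[-.010,0,.008]),("pintop",[-.047,0,.017]),("tiptop",[-.010,0,.017]),("edge",[0,0,.008]),("edgetop",[0,0,.06])):
    print(nm,proj(c,E0+S@x),proj(cs,E0+S@x))
a=cv2.resize(w[100:340,110:410],(600,480))[:, :]
b=cv2.resize(s[270:350,220:300],None,fx=2.5,fy=2.5,interpolation=cv2.INTER_CUBIC)
o=np.zeros((480,800,3),np.uint8);o[:,:600]=a;o[:200,600:]=b;cv2.imwrite("pics/nz.png",o)
E
python3 d.py
```

```text
[0.32596056 0.29519253 0.1280997 ] [-149.61874486    8.64916511 -166.16163123]
[ 40.60743833  -7.260039   -29.72701916  75.01166919 -30.66255349
  31.17462758]
[ 38.29088687  -3.03447288 -25.70169786  73.43997966 -30.93661485
  28.49658369]
[ 36.81163711   0.07423273 -22.62146287  72.52663207 -31.08264076
  26.77907922]
hi 20.67 [0.3255 0.2956 0.2581] [1.1 0.4 0.3] 0.019 53.1
pre 21.68 [0.3266 0.2954 0.129 ] [ 0.7  0.8 -0.6] 0.0194 53.1
near 22.71 [0.3634 0.3011 0.1281] [-0.5 -0.  -0.3] 0.0192 53.1
pin [255.14852808 280.35369183] [280.63067436 314.38471259]
tip [254.99387636 331.58274574] [263.27739701 312.30585716]
pintop [255.18614074 293.2426002 ] [280.62928056 315.85062763]
tiptop [255.02049377 345.72477265] [263.11299263 313.74961631]
edge [254.95673955 343.88447566] [258.59789631 311.74527109]
edgetop [255.13711347 450.92920811] [257.33809181 320.44270469]
```

View pics/nz.png

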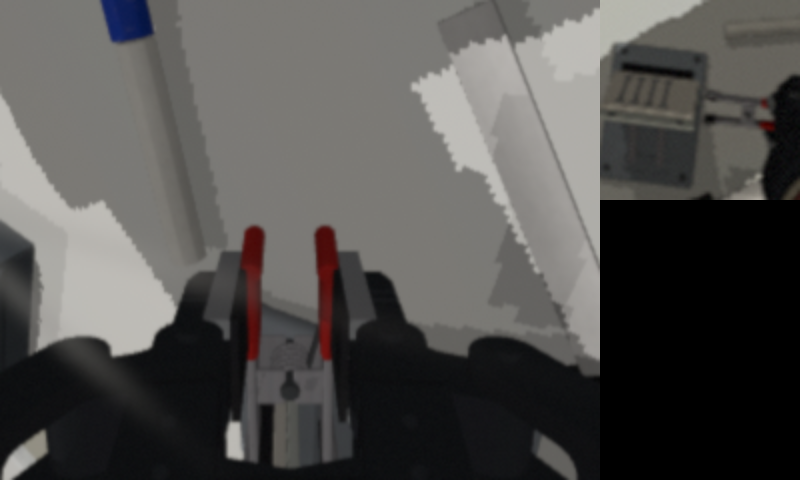

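In the wrist view the pin sits at (255,294), against a predicted (255.2,293.2). The blank/plate joint line is centred between the jaws at crop x≈290. Inserting, releasing, then retreating.

```bash
cat > e.py <<'E'
from h import *
import sys
g=robot.line_to(place(-.020)[0],vel=.06,guard=10);st(f"in {g}")
if g: sys.exit()
robot.pause(.2);robot.set_gripper(.05);robot.pause(.3);st("rel")
robot.line_to(place(-.125)[0],vel=.12);st("back")
robot.line_to(robot.observe()['tool_pos']+[0,0,.12],vel=.25)
s=robot.grab_frame("scene");cv2.imwrite("pics/f.png",s);cs=cam("scene")
h=cv2.cvtColor(s,cv2.COLOR_BGR2HSV);m=((h[...,0]<8)|(h[...,0]>172))&(h[...,1]>120)&(h[...,2]>40)
m[:290]=0;m[340:]=0;m[:,:255]=0;m[:,300:]=0
y,x=np.nonzero(m);print("red n",len(x),x.mean(),y.mean(),x.min(),x.max(),y.min(),y.max())
print("expect grip",proj(cs,E0+S@[-.041,0,.008]),"ends",proj(cs,E0+S@[-.057,.019,.008]),proj(cs,E0+S@[-.057,-.019,.008]))
a=cv2.imread("pics/s0.png");d=cv2.absdiff(a,s)[285:335,215:256].max(2);print("blank region change: px>40:",(d>40).sum(),"mean",d.mean(), np.argwhere(d>40)[:8].tolist())
E
python3 e.py
```

```text
in False 23.41 [0.3902 0.305  0.1279] [ 0.1  0.7 -0.5] 0.019 53.1
rel 24.31 [0.3902 0.3051 0.1281] [-0.7  0.6  0.2] 0.0498 0.0
back 25.33 [0.2869 0.2892 0.1283] [ 0.5 -0.  -0.5] 0.0499 0.0
red n 76 277.7894736842105 313.88157894736844 271 284 307 322
expect grip [277.81243643 314.04709859] ends [284.37430771 323.68936377] [286.29064367 306.18579084]
blank region change: px>40: 49 mean 5.1970731707317075 [[0, 22], [0, 23], [0, 24], [0, 25], [0, 26], [1, 19], [1, 20], [1, 21]]
```

The clip sits exactly where planned: the red centroid is within 0.2 px of the prediction. Now to shut case R.

```bash
cat > g.py <<'E'
from h import *
n="R";p=tabpos(n,1.6)
robot.move_pose(p+[0,0,.09],down(n));robot.set_gripper(.055)
print(robot.line_to(p,vel=.12,guard=6));st("at")
robot.set_gripper(.026);st("grip")
if robot.observe()['gripper_width']>.024:
    arc(n,1.6,0);st("closed")
robot.set_gripper(.055);robot.line_to(robot.observe()['tool_pos']+[0,0,.1],vel=.2)
robot.move_pose([.40,-.02,.38],[180,0,180]);st("up")
s=robot.grab_frame("scene");a=cv2.imread("pics/s0.png");f=cv2.imread("pics/f.png")
for nm,(x0,y0,x1,y1) in dict(caseR=(258,112,312,168),caseL=(222,175,285,240),stand=(215,285,256,335)).items():
    d=cv2.absdiff(a,s)[y0:y1,x0:x1].max(2);print(nm,(d>40).sum(),d.mean(),d.size)
print("clip vs f",cv2.absdiff(f,s)[300:328,255:292].max(2).mean())
cv2.imwrite("pics/end.png",s)
E
python3 g.py
```

```text
False
at 28.99 [ 0.5633 -0.1718  0.2012] [-0.5  0.3 -0.1] 0.0553 0.0
grip 29.38 [ 0.5634 -0.1721  0.2014] [ 1.4 -2.7  5.3] 0.0266 26.1
closed 31.48 [ 0.4446 -0.1941  0.0946] [ 0.3 -5.4  1.1] 0.0265 93.0
up 33.52 [ 0.4002 -0.0205  0.3784] [ 0.9  0.2 -0.2] 0.0549 0.0
caseR 0 8.393849206349206 3024
caseL 367 15.129426129426129 4095
stand 903 32.961951219512194 2050
clip vs f 22.99034749034749
```

R looks exactly as it did at the start. The differences at L and the stand are probably the arm's shadow, so I'll go back to the start pose and compare again under the same lighting.

```bash
python3 - <<'E'
from h import *
robot.goto_joints([50.724,5.964,5.575,89.605,0,77.527]);robot.pause(.5);st()
s=robot.grab_frame("scene");a=cv2.imread("pics/s0.png");cv2.imwrite("pics/end2.png",s)
bad=0
for nm,(x0,y0,x1,y1) in dict(caseR=(258,112,312,168),caseL=(222,175,285,240),stand=(215,285,252,335)).items():
    d=cv2.absdiff(a,s)[y0:y1,x0:x1].max(2);k=(d>40).sum();bad+=k;print(nm,k,d.mean())
h=cv2.cvtColor(s,cv2.COLOR_BGR2HSV);m=((h[...,0]<8)|(h[...,0]>172))&(h[...,1]>120)&(h[...,2]>40)
y,x=np.nonzero(m[290:340,255:300]);print(len(x),x.mean()+255,y.mean()+290)
if bad<60 and abs(x.mean()+255-277.8)<1.5: robot.job_done();print("done")
E
```

```text
36.14 [0.2706 0.5355 0.304 ] [-0.  -0.4  0.6] 0.0551 0.0
caseR 0 1.3541666666666667
caseL 0 1.300854700854701
stand 0 1.5513513513513513
76 277.7894736842105 314.0263157894737
the job is handed in; nothing more can be done
done
```

The clip is closed over blank and plate at the stand's near edge, about 8 mm above half-way up. In the last scene picture both cases are shut and the stand and blank look unchanged from the start. The job was handed in at about 36 s and no verdict was returned.

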